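# Shut and lock an instrument chassis cover with its quarter-turn fastener

## Robot

A 7-joint arm with a two-finger parallel gripper is mounted at the origin on the work surface. World frame = base frame: x ahead of the robot, y to its left, z up, the work surface at z = 0. Lengths are in m, angles in rad, forces in N, time in s.
With the tool pointing down it reaches from about 0.425 to 0.8 m from the base axis. Payload 8.3 kg.
Tool frame: the origin (TCP) lies between the finger pads; the fingertips stand 25 mm ahead of it and the grasp point (between the pads) lies 6 mm ahead of it (r.nose_length is the distance from the TCP to the fingertips, in m); z points along the fingers, y is the direction in which the jaws open and shut (so a half turn about z gives the same grasp; the last joint's range is limited). The gripper opens to 85 mm and grips with 20 to 120 N. Pads are 22 mm wide; open, the fingers measure 114 mm over their backs; the gripper's body (76 mm by 85 mm) begins 54 mm behind the grasp point. The pads swing forward as they close: fully open they stand 13 mm farther back than shut.
Start: joints at [1.234, 0.383, 0.016, 1.37, -0.006, 1.388, -0.046], TCP at [0.169, -0.602, 0.256] pointing down, gripper open.
Joint ranges: [-2.95, 2.95], [-0.25, 2.06], [-1.52, 1.56], [0.18, 2.33], [-1.44, 4.58], [0.02, 2.06], [-3.01, 3.01]. Speed limits (rad/s): [2.39, 2.39, 3.01, 3.01, 3.14, 3.14, 3.14].

## Interface

Orientations are given as a 3x3 rotation matrix whose columns are the frame's x, y, z axes.
In Python, from bench import r gives the robot as it stands.
- The arm moves only by the tool arm_command, never from a script. Its argument "deltas" is a list of rows, each a list of 7 numbers: the opening, from -1 (shut) to 1 (fully open), then the shift along the tool's x, y, z scaled (see below), then the turn, a rotation vector about the tool's x, y, z scaled (see below). A call has 1 to 12 rows; each row shifts and turns the commanded pose from where the row before left it, along the tool's axes as they then stand; what a row does not reach is not made up. The controller multiplies each number of a shift by 0.03 m and each number of a turn by 0.1 rad. A row lasts 1/8 s, in which the tool goes at most 62.5 mm and 10.7 degrees, less where a joint would pass 70% of its speed; a pose out of reach is approached as far as the arm can. A call with a number of a shift or a turn outside -1 to 1 is refused whole. A call with a gripper value outside its range is refused whole. The fingers move at their own pace and stop on an object; "newtons" is the grip in N (left out, the last holds). Time passes only in rows, so rows that do not move let the fingers close. It gives the time, the measured TCP pose, the force and the opening at its end, in the units of the state.
- r.get_state(): the state, without advancing time (a new reading comes with each control period).
- r.capture(name): name is "scene" or "top" or "wrist"; returns (picture, depth): 400x640x3 uint8, red, green, blue; 400x640 float32, m along the optical axis (not along the pixel's ray), 0 where there is no reading.
- r.camera_info(name): a dict with "intrinsics" (3x3 intrinsics, pixels), "cam_to_world" (4x4, takes a point from camera to world coordinates). Camera axes: x right, y down, z forward; pixel columns grow to the right and rows downward; lengths in m; the calibration is good to about 2 mm. A picture is of the moment at which its call begins: read the wrist's pose just before it. camera_info takes no time and is no camera call; for the wrist camera it gives the pose at the moment of the call.
- r.finish_job(): hands the job in, once; it reports no verdict.
The state is a dict: "time": time; "q": joint angles; "dq": joint speeds; "tau": joint torques, N m; "tcp_pos": TCP position; "tcp_rot": TCP orientation; "contact_force": force on the tool from outside, world axes, zero at the start; "wrist_torque": the same for the moment, N m; "opening": finger opening in m.
Only numpy, scipy, OpenCV 4.12 (cv2) and the standard library are available. Lean on these libraries where they do the work, as an engineer would, in place of code of your own. Each camera call takes 0.05 s, during which the arm holds its last target.

## Task

Slide the blue cover of the electronics chassis fully shut, with the yellow-winged fastener still out. Then turn the wing into line with the white marks, push it fully home through the slot, and lock it by turning it a quarter turn clockwise (seen from above) to its stop at the red marks. Leave the other things on the bench where they are.

Things in the scene. Friction and masses are not known exactly. Their poses are not given: they have to be found in the camera images.
- chassis: grey electronics chassis, 180 (its x) x 360 (its y) x 70 mm high, bolted to the bench and immovable; origin at the centre of its underside, z up, connectors on the -x side. The blue cover slides on its top along its y axis; +y is shut. An open cover leaves the aluminium flange at the +y end bare, with all or part of its slot showing.
- slot (a point): centre of the slot in the chassis flange, on the flange's top face (70 mm above the bench, 110 mm from the chassis centre along its +y). The slot is 58 mm long along the chassis x axis and 15 mm wide; the flange is 4 mm thick. The stud axis stands over this point when the cover is shut. Axes as the chassis.
- cover (a joint): slide of the blue cover along the chassis y axis, m: 0 = fully shut against its stop, negative = open by that much (to -0.115). About 6 N of friction; it stays where left. The cover is 156 (x) x 225 (y) mm, its top face 90 mm above the bench.
- cover_lip (a point): middle of the top edge of the aluminium push lip, an upright plate at the cover's rear (-y) end, 110 mm long along the chassis x, 8 mm thick along y, standing 34 mm above the cover: top 124 mm above the bench. Pushing the lip towards chassis +y shuts the cover. Axes as the chassis.
- wing_top (a point): centre of the top face of the yellow wing of the quarter-turn fastener, on its vertical turning axis, which is fixed in the cover 156 mm ahead of the lip towards chassis +y. The wing is a bar 90 mm long (its x axis) x 14 mm wide (its y) x 24 mm high, black line along its top; a steel blade 52 mm long and 10 mm thick with rounded underside sits under the cover parallel to it. Top of the wing is 134 mm above the bench when out, 116 mm when fully in.
- stud_in (a joint): how far the wing and blade are pushed down into the cover, m: 0 = out, 0.018 = fully home (stop). About 5 N to push; it stays where left. The blade rests on the flange after 2 mm unless it is over the slot and lined up with it (within about 0.1 rad; its rounded underside helps).
- stud_turn (a joint): turn of the wing, rad, growing clockwise seen from above: 0 = blade and wing along the chassis x axis, in line with the slot and with the two white marks on the cover; 1.571 = stop, wing along the chassis y axis in line with the two red marks (locked, blade crosswise under the flange if pushed in). Starts at a negative value; lowest -1.4. Friction about 0.05 N m; it stays where left and can be turned by pushing one arm of the wing sideways.
- jar: white jar, 64 mm across, 72 mm high, standing near the chassis; loose, to be left alone
- transformer: small transformer with copper coil, about 56 x 58 x 56 mm, standing near the chassis; loose, to be left alone
- circuit_board: green circuit board on brass feet, 110 x 160 mm, 30 mm high; loose, to be left alone
- multimeter: grey handheld meter lying flat, 150 x 75 x 34 mm; loose, to be left alone
- screwdriver: screwdriver with green handle, 180 mm long, lying; loose, to be left alone
- spool: copper-coloured spool, 70 mm across, 50 mm high, standing near the chassis; loose, to be left alone
- tray: blue open parts tray, 120 x 160 x 35 mm; loose, to be left alone

How it is judged:
By the outcome, as a careful person would: the job done as asked, in the order asked, and still so for the second after the job is handed in, with the robot touching nothing.
It also fails if it takes over 61 s, if anything falls off the work surface, if the arm or the gripper's body presses on something with over 40 N, if the wrist force passes 120 N, or if a joint passes its speed limit or range.

## Working session

There is one attempt and no reset: what is moved stays moved. The work goes in short steps, Python scripts to look and compute and a tool call to move; the robot and the scene stay as the last step left them, time stands still between calls to the robot, and variables do not carry over. Pictures are saved under pics/ and viewed, and the job is handed in when it is done.

Besides the shell and the picture viewer there is one more tool, called after "Emit:" as name(argument=value, ...), one argument or row to a line, values as JSON. arm_command: Moves the arm, as the interface text tells. Shifts and turns lie within -1 to 1; 1 stands for 0.03 m of shift or 0.1 rad of turn. Its arguments: {"type":"object","properties":{"deltas":{"type":"array","items":{"type":"array","items":{"type":"number","minimum":-1,"maximum":1}}},"newtons":{"type":"number"}},"required":["deltas"]}

```bash
ls; mkdir -p pics; python3 - <<'E'
from bench import r
import cv2,numpy as np
s=r.get_state();print(s['time'],s['tcp_pos'],s['tcp_rot'],s['opening'],r.nose_length)
for n in ['scene','top']:
    p,d=r.capture(n);cv2.imwrite(f'pics/{n}0.png',p[:,:,::-1]);np.save(f'pics/{n}0.npy',d)
    i=r.camera_info(n);print(n,i)
E
```

```text
pics
0.0 [ 0.16892732 -0.60126084  0.25527877] [[ 9.62723461e-01  2.70487023e-01 -5.54268564e-04]
 [ 2.70487590e-01 -9.62721614e-01  1.88623812e-03]
 [-2.34033912e-05 -1.96584846e-03 -9.99998067e-01]] 0.0852037858351443 0.025
scene {'intrinsics': array([[465.55903722,   0.        , 326.54233108],
       [  0.        , 465.55903722, 203.70506718],
       [  0.        ,   0.        ,   1.        ]]), 'cam_to_world': array([[-0.64712663,  0.65607734, -0.38831642,  1.02882085],
       [ 0.76235751,  0.55274752, -0.33657275,  0.37438911],
       [-0.00617682, -0.51384113, -0.85786312,  1.11852924],
       [ 0.        ,  0.        ,  0.        ,  1.        ]])}
top {'intrinsics': array([[362.42270121,   0.        , 325.07809501],
       [  0.        , 362.42270121, 200.5821704 ],
       [  0.        ,   0.        ,   1.        ]]), 'cam_to_world': array([[-8.26366903e-03, -9.85976320e-01,  1.66680558e-01,
         3.54563486e-01],
       [-9.99965847e-01,  8.16904721e-03, -1.25329376e-03,
        -3.02926082e-02],
       [-1.25903386e-04, -1.66685223e-01, -9.86010152e-01,
         1.22656158e+00],
       [ 0.00000000e+00,  0.00000000e+00,  0.00000000e+00,
         1.00000000e+00]])}
```

View pics/scene0.png

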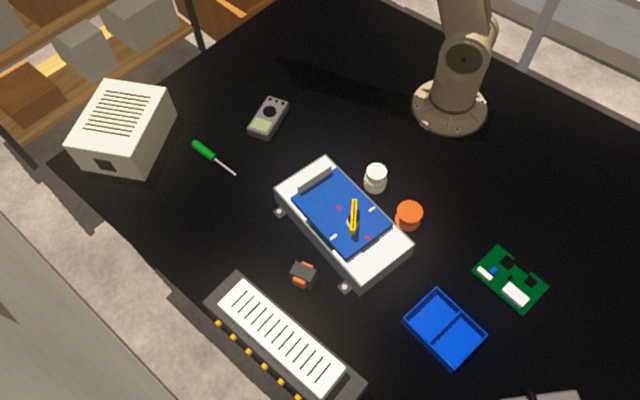

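View pics/top0.png

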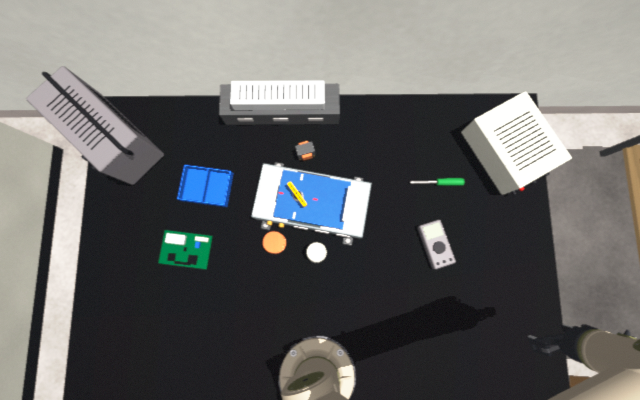

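```bash
python3 - <<'E'
import cv2
a=cv2.imread('pics/top0.png')[150:260,235:390];cv2.imwrite('pics/z1.png',cv2.resize(a,None,fx=5,fy=5,interpolation=cv2.INTER_CUBIC))
a=cv2.imread('pics/scene0.png')[145:300,260:430];cv2.imwrite('pics/z2.png',cv2.resize(a,None,fx=3.8,fy=3.8,interpolation=cv2.INTER_CUBIC))
E
```

```text
(no output)
```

View pics/z1.png

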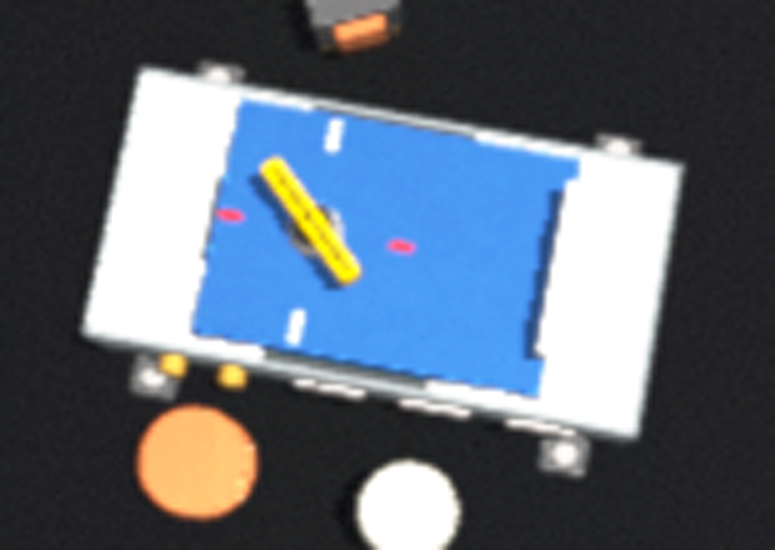

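View pics/z2.png

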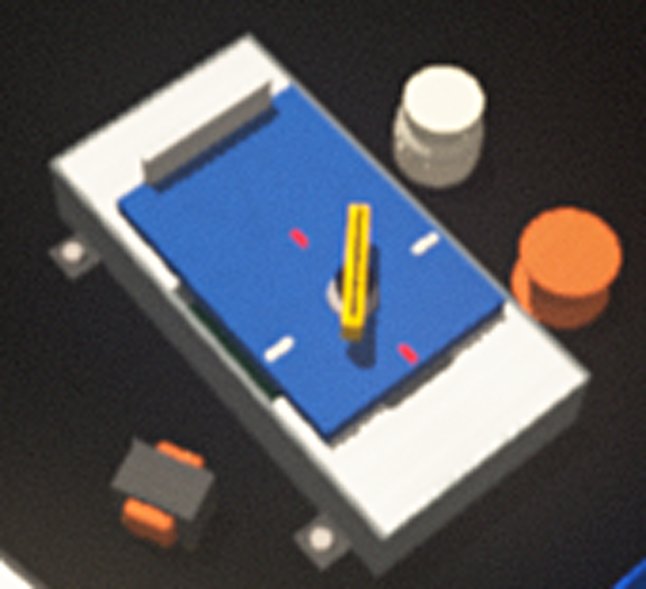

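```bash
cat > h.py <<'E'
import numpy as np,cv2
from bench import r
def ray(info,uv,z):
    K=np.array(info['intrinsics']);T=np.array(info['cam_to_world'])
    d=T[:3,:3]@np.linalg.inv(K)@np.array([uv[0],uv[1],1.]);o=T[:3,3]
    return (o+d*(z-o[2])/d[2])[:2]
def zo(u0,v0,f,p): return (u0+(p[0]+.5)/f-.5, v0+(p[1]+.5)/f-.5)
E
python3 - <<'E'
from h import *
for n,a,cs,lip,wing,wh,red in [('top',(235,150,5),[(140,68),(685,163),(637,437),(85,335)],[(580,182),(546,357)],[(270,166),(348,277)],[(334,136),(296,327)],[(230,215),(401,246)]),
 ('scene',(260,145,3.8),[(383,538),(50,163),(250,35),(588,377)],[(146,160),(270,83)],[(352,329),(358,209)],[(280,349),(425,243)],[(408,354),(299,238)])]:
    i=r.camera_info(n)
    g=lambda P,z:np.array([ray(i,zo(*a,p),z) for p in P])
    C=g(cs,.07);print(n,'corners',C.round(4),'cen',C.mean(0))
    for A,B in [(0,1),(1,2),(2,3),(3,0)]:
        v=C[B]-C[A];print(np.linalg.norm(v).round(4),np.arctan2(v[1],v[0]).round(4))
    for nm,P,z in [('lip',lip,.124),('wing',wing,.134),('white',wh,.09),('red',red,.09)]:
        G=g(P,z);v=G[1]-G[0];print(nm,G.round(4).tolist(),G.mean(0),np.linalg.norm(v),np.arctan2(v[1],v[0]))
E
```

```text
top corners [[ 0.6767  0.173 ]
 [ 0.6097 -0.1841]
 [ 0.4316 -0.1483]
 [ 0.4998  0.2047]] cen [0.55443559 0.01132481]
0.3634 -1.7562
0.1817 2.943
0.3595 1.3797
0.1796 -0.1775
lip [[0.5862, -0.1114], [0.4772, -0.0884]] [ 0.5317087  -0.09987073] 0.11143451190394986 2.9340091109561235
wing [[0.5958, 0.0803], [0.5261, 0.0321]] [0.56094988 0.0562239 ] 0.08471195118466567 -2.5365195102120106
white [[0.6249, 0.0438], [0.5013, 0.0675]] [0.56310699 0.0556153 ] 0.1258274217195023 2.9522290940494837
red [[0.5737, 0.11], [0.5527, 0.0009]] [0.56321608 0.05548448] 0.11110881721242026 -1.7609019333334024
scene corners [[ 0.6764  0.1721]
 [ 0.6086 -0.1801]
 [ 0.4319 -0.1449]
 [ 0.502   0.206 ]] cen [0.55471511 0.01327886]
0.3586 -1.761
0.1801 2.9452
0.3578 1.3735
0.1776 -0.1917
lip [[0.587, -0.1039], [0.4851, -0.081]] [ 0.53606123 -0.09243207] 0.10440461110100595 2.9202037166184835
wing [[0.6019, 0.0843], [0.5306, 0.0322]] [0.56626493 0.05827083] 0.08827701196312855 -2.510430068213648
white [[0.6244, 0.0447], [0.5003, 0.0681]] [0.56235426 0.05643754] 0.12631956177109044 2.9552098035218783
red [[0.5737, 0.1105], [0.5519, 0.0008]] [0.56278643 0.05567809] 0.11186050411404716 -1.7664646729387123
```

Emit:
arm_command(
  deltas=[
    [-1, 0, 0, 0, 0, 0, -1],
    [-1, 0, 0, 0, 0, 0, -1],
    [-1, 0, 0, 0, 0, 0, -1],
    [-1, 0, 0, 0, 0, 0, -1],
    [-1, 0, 0, 0, 0, 0, -1],
    [-1, 0, 0, 0, 0, 0, -1],
    [-1, 0, 0, 0, 0, 0, -1],
    [-1, 0, 0, 0, 0, 0, -1],
    [-1, 0, 0, 0, 0, 0, -1],
    [-1, 0, 0, 0, 0, 0, -1],
    [-1, 0, 0, 0, 0, 0, -1],
    [-1, 0, 0, 0, 0, 0, 0],
  ],
  newtons=40,
)

```text
time: 1.6
tcp_pos: [0.1689, -0.6015, 0.2558]
tcp_rot: [[0.196, 0.981, -0.0], [0.981, -0.196, 0.001], [0.001, -0.0, -1.0]]
contact_force: [0.6, 0.2, 0.4]
opening: 0.0001
```

Emit:
arm_command(
  deltas=[
    [-1, 1, 0.48, 0, 0, 0, 0],
    [-1, 1, 0.48, 0, 0, 0, 0],
    [-1, 1, 0.48, 0, 0, 0, 0],
    [-1, 1, 0.48, 0, 0, 0, 0],
    [-1, 1, 0.48, 0, 0, 0, 0],
    [-1, 1, 0.48, 0, 0, 0, 0],
    [-1, 1, 0.48, 0, 0, 0, 0],
    [-1, 1, 0.48, 0, 0, 0, 0],
    [-1, 1, 0.48, 0, 0, 0, 0],
    [-1, 1, 0.48, 0, 0, 0, 0],
  ],
)

```text
time: 2.85
tcp_pos: [0.3694, -0.3347, 0.2563]
tcp_rot: [[0.198, 0.98, -0.0], [0.98, -0.198, 0.0], [0.0, -0.0, -1.0]]
contact_force: [1.1, -0.7, -0.9]
opening: -0.0001
```

Emit:
arm_command(
  deltas=[
    [-1, 0.95, 0.47, 0, 0, 0, 0],
    [-1, 0.95, 0.47, 0, 0, 0, 0],
    [-1, 0.95, 0.47, 0, 0, 0, 0],
    [-1, 0.95, 0.47, 0, 0, 0, 0],
    [-1, 0.95, 0.47, 0, 0, 0, 0],
    [-1, 0.95, 0.47, 0, 0, 0, 0],
    [-1, 0.95, 0.47, 0, 0, 0, 0],
    [-1, 0.95, 0.47, 0, 0, 0, 0],
    [-1, 0, 0, 0, 0, 0, 0],
    [-1, 0, 0, 0, 0, 0, 0],
  ],
)

```text
time: 4.1
tcp_pos: [0.5238, -0.1348, 0.2561]
tcp_rot: [[0.197, 0.98, -0.001], [0.98, -0.197, -0.0], [-0.0, -0.001, -1.0]]
contact_force: [0.3, -0.0, -0.2]
opening: 0.0
```

```bash
python3 - <<'E'
from h import *
s=r.get_state();print(s['q'].round(3) if hasattr(s['q'],'round') else s['q'],s['tcp_pos'])
i=r.camera_info('wrist');p,d=r.capture('wrist');cv2.imwrite('pics/w1.png',p[:,:,::-1]);np.save('pics/w1.npy',np.array([i],dtype=object),allow_pickle=True)
E
```

```text
[ 0.658  0.247 -0.557  1.583  0.133  1.35  -0.113] [ 0.52383541 -0.13475204  0.25607526]
```

View pics/w1.png

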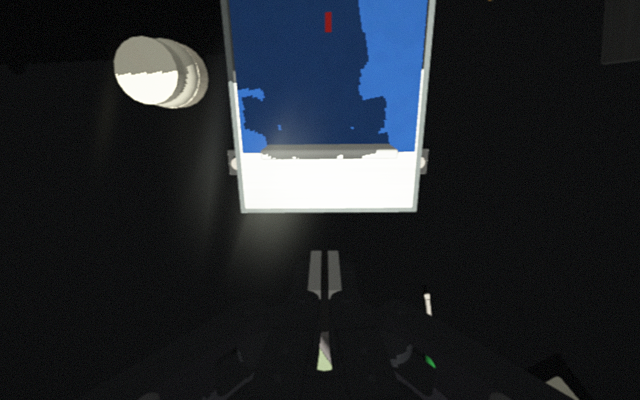

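```bash
python3 - <<'E'
from h import *
i=r.camera_info('wrist')
for p,z in [((241,212),.07),((417,210),.07),((328,22),.09),((262,152),.124),((397,152),.124),((262,158),.124),((397,158),.124)]:
    g=ray(i,p,z); d=g-[.5546,.0123]; c,s=np.cos(-.192),np.sin(-.192)
    print(p,g.round(4),'chassis',(d@[c,s]).round(4),(d@[-s,c]).round(4))
E
```

```text
(241, 212) [ 0.4321 -0.1464] chassis -0.0899 -0.1792
(417, 210) [ 0.6097 -0.18  ] chassis 0.0908 -0.1782
(328, 22) [0.5524 0.0013] chassis -0.0001 -0.0112
(262, 152) [ 0.4816 -0.0846] chassis -0.0532 -0.1091
(397, 152) [ 0.5867 -0.1058] chassis 0.054 -0.1098
(262, 158) [ 0.4803 -0.0892] chassis -0.0536 -0.1138
(397, 158) [ 0.5861 -0.1106] chassis 0.0543 -0.1146
```

Emit:
arm_command(
  deltas=[
    [-1, 0, 0, 0.86, 0, 0, 0],
    [-1, 0, 0, 0.86, 0, 0, 0],
    [-1, 0, 0, 0.86, 0, 0, 0],
    [-1, 0, 0, 0.86, 0, 0, 0],
    [-1, 0, 0, 0.86, 0, 0, 0],
    [-1, 0.4, 0, 0, 0, 0, 0.06],
    [-1, 0.3, 0, 0, 0, 0, 0],
    [-1, 0.2, 0, 0, 0, 0, 0],
    [-1, 0, 0, 0, 0, 0, 0],
  ],
)

```text
time: 5.28
tcp_pos: [0.5302, -0.1077, 0.1285]
tcp_rot: [[0.201, 0.98, 0.002], [0.98, -0.201, -0.001], [-0.001, 0.002, -1.0]]
contact_force: [-0.4, -1.7, 1.8]
opening: 0.0003
```

Emit:
arm_command(
  deltas=[
    [-1, 0.25, 0, 0, 0, 0, 0],
    [-1, 0.25, 0, 0, 0, 0, 0],
    [-1, 0.25, 0, 0, 0, 0, 0],
    [-1, 0.25, 0, 0, 0, 0, 0],
    [-1, 0.25, 0, 0, 0, 0, 0],
    [-1, 0.25, 0, 0, 0, 0, 0],
    [-1, 0, 0, 0, 0, 0, 0],
  ],
)

```text
time: 6.15
tcp_pos: [0.5389, -0.0637, 0.128]
tcp_rot: [[0.202, 0.979, 0.001], [0.979, -0.202, -0.001], [-0.0, 0.001, -1.0]]
contact_force: [-1.2, -2.3, 2.5]
opening: -0.0001
```

Emit:
arm_command(
  deltas=[
    [-1, 0.2, 0, 0, 0, 0, -0.1],
    [-1, 0.2, 0, 0, 0, 0, 0],
    [-1, 0.1, 0, 0, 0, 0, 0],
    [-1, 0, 0, 0, 0, 0, 0],
  ],
)

```text
time: 6.65
tcp_pos: [0.5418, -0.0496, 0.1278]
tcp_rot: [[0.192, 0.981, 0.001], [0.981, -0.192, -0.001], [-0.001, 0.001, -1.0]]
contact_force: [-1.4, -4.7, 2.9]
opening: -0.0001
```

```bash
python3 - <<'E'
from h import *
s=r.get_state();d=s['tcp_pos'][:2]-[.5546,.0123]; c,n=np.cos(-.192),np.sin(-.192);print(d@[c,n],d@[-n,c],s['contact_force'])
p,_=r.capture('scene');cv2.imwrite('pics/s2.png',cv2.resize(p[145:300,260:430,::-1],None,fx=3.8,fy=3.8,interpolation=cv2.INTER_CUBIC))
E
```

```text
-0.0007019709959496221 -0.06321839448502829 [-1.35526351 -4.70071516  2.91372181]
```

View pics/s2.png

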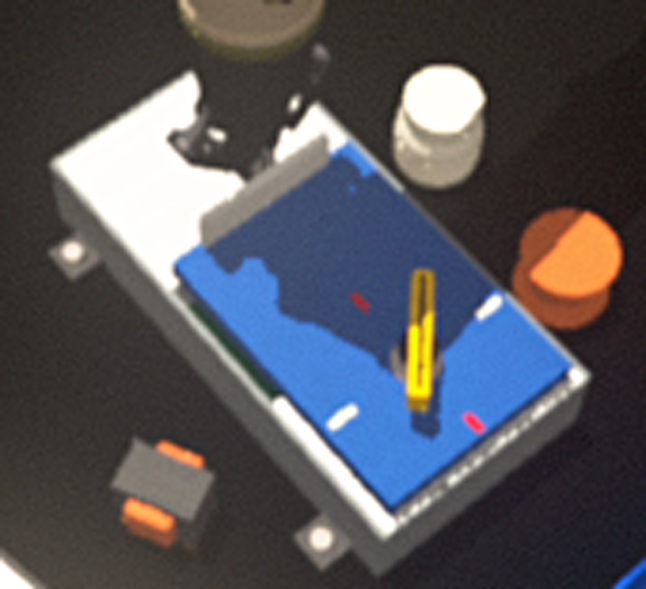

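Emit:
arm_command(
  deltas=[
    [-1, 0.1, 0, 0, 0, 0, 0],
    [-1, 0.1, 0, 0, 0, 0, 0],
    [-1, 0.05, 0, 0, 0, 0, 0],
    [-1, 0, 0, 0, 0, 0, 0],
  ],
)

```text
time: 7.2
tcp_pos: [0.5424, -0.0465, 0.1278]
tcp_rot: [[0.196, 0.981, -0.001], [0.981, -0.196, -0.005], [-0.006, -0.0, -1.0]]
contact_force: [-5.5, -16.5, 7.9]
opening: 0.0
```

Emit:
arm_command(
  deltas=[
    [-1, 0.1, 0, 0, 0, 0, 0],
    [-1, 0.1, 0, 0, 0, 0, 0],
    [-1, 0, 0, 0, 0, 0, 0],
  ],
)

```text
time: 7.58
tcp_pos: [0.5425, -0.0463, 0.1277]
tcp_rot: [[0.202, 0.979, -0.004], [0.979, -0.202, -0.012], [-0.012, -0.001, -1.0]]
contact_force: [-12.6, -30.7, 14.7]
opening: -0.0004
```

Emit:
arm_command(
  deltas=[
    [-1, -0.5, 0, 0, 0, 0, 0],
    [-1, -0.7, 0, 0, 0, 0, 0],
    [-1, 0, 0, -1, 0, 0, 0],
    [-1, 0, 0, -1, 0, 0, 0],
    [-1, 0, 0, -1, 0, 0, 0],
    [-1, 0, 0, -1, 0, 0, 0],
    [-1, 0, 0, -0.5, 0, 0, 0],
    [1, 0, 0, 0, 0, 0, 0],
  ],
)

```text
time: 8.57
tcp_pos: [0.5378, -0.0704, 0.2628]
tcp_rot: [[0.191, 0.982, 0.002], [0.982, -0.191, 0.0], [0.001, 0.002, -1.0]]
contact_force: [0.3, -0.1, -0.3]
opening: 0.0171
```

```bash
python3 - <<'E'
from h import *
s=r.get_state();print(s['q'],s['tcp_pos'],s['tcp_rot'],s['contact_force'])
i=r.camera_info('wrist');p,_=r.capture('wrist');cv2.imwrite('pics/w3.png',p[:,:,::-1])
print(i)
E
```

```text
[ 0.5634431   0.25044754 -0.59035777  1.56906053  0.14104847  1.36345002
 -0.23353805] [ 0.53775685 -0.07042075  0.26279047] [[ 1.91020139e-01  9.81584685e-01  1.67698447e-03]
 [ 9.81585848e-01 -1.91021075e-01  4.15039897e-04]
 [ 7.27736183e-04  1.56682324e-03 -9.99998508e-01]] [ 0.31170012 -0.09536323 -0.29149558]
{'intrinsics': array([[314.45208931,   0.        , 324.14408228],
       [  0.        , 314.45208931, 203.56537562],
       [  0.        ,   0.        ,   1.        ]]), 'cam_to_world': array([[ 9.81609422e-01, -1.81409823e-01, -5.94425726e-02,
         5.51484591e-01],
       [-1.90898170e-01, -9.31310789e-01, -3.10190430e-01,
         9.94901377e-03],
       [ 9.12081793e-04,  3.15833327e-01, -9.48814248e-01,
         3.80667970e-01],
       [ 0.00000000e+00,  0.00000000e+00,  0.00000000e+00,
         1.00000000e+00]])}
```

View pics/w3.png

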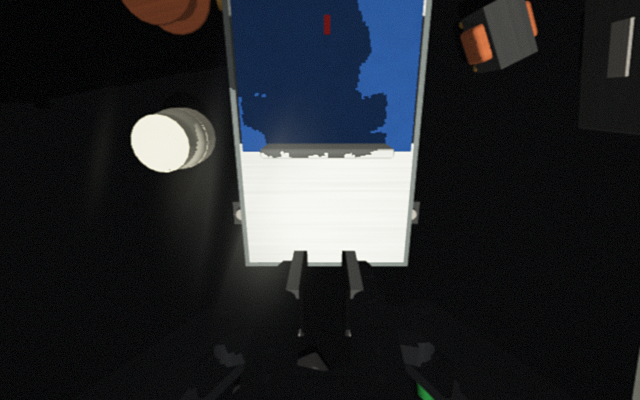

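Emit:
arm_command(
  deltas=[
    [1, 1, 0, 0, 0, 0, 0],
    [1, 1, 0, 0, 0, 0, 0],
    [1, 1, 0, 0, 0, 0, 0],
    [1, 1, 0, 0, 0, 0, 0],
    [1, 0, 0, 0, 0, 0, 0],
    [1, 0, 0, 0, 0, 0, 0],
  ],
)

```text
time: 9.38
tcp_pos: [0.5598, 0.0461, 0.261]
tcp_rot: [[0.192, 0.981, -0.002], [0.981, -0.192, -0.0], [-0.001, -0.002, -1.0]]
contact_force: [0.2, -0.8, -0.3]
opening: 0.0852
```

```bash
python3 - <<'E'
from h import *
s=r.get_state();print(s['q'],s['tcp_pos'])
i=r.camera_info('wrist');p,_=r.capture('wrist');cv2.imwrite('pics/w4.png',p[:,:,::-1])
np.savez('pics/w4.npz',**i)
E
```

```text
[ 0.37610894  0.30975429 -0.64774038  1.51597422  0.18812302  1.38112258
 -0.47768332] [0.55984436 0.04612671 0.26100929]
```

View pics/w4.png

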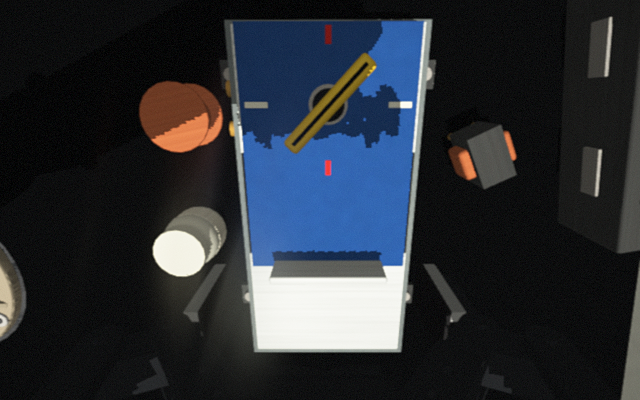

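```bash
python3 - <<'E'
from h import *
i=dict(np.load('pics/w4.npz'))
p=cv2.imread('pics/w4.png');h=cv2.cvtColor(p,cv2.COLOR_BGR2HSV)
m=cv2.inRange(h,(18,120,60),(35,255,255));m[:, :275]=0;m[:,390:]=0;m[170:]=0
m=cv2.morphologyEx(m,cv2.MORPH_CLOSE,np.ones((7,7)))
n,l,st,ce=cv2.connectedComponentsWithStats(m);k=1+np.argmax(st[1:,4]);c=max(cv2.findContours((l==k).astype('uint8'),0,2)[0],key=cv2.contourArea)
print(st[k],cv2.minAreaRect(c))
c,s=np.cos(-.192),np.sin(-.192)
def pr(nm,q,z):
    g=ray(i,q,z);d=g-[.5546,.0123];print(nm,g.round(4),(d@[c,s]).round(4),(d@[-s,c]).round(4));return d@np.array([[c,-s],[s,c]])
# black line centre points & tip midpoints on top
a=pr('blackA',(294.5,143),.134);b=pr('blackB',(367,64),.134);print('ang',np.arctan2(*(b-a)[::-1]),np.linalg.norm(b-a),(a+b)/2)
pr('wl',(256,105),.09);pr('wr',(400,104.5),.09);pr('rf',(328,35),.09);pr('rn',(328,167),.09)
pr('coverfrontL',(232,20),.09);pr('liptop',(328,280),.124)
E
python3 - <<'E'
import cv2
cv2.imwrite('pics/w4z.png',cv2.resize(cv2.imread('pics/w4.png')[10:180,220:440],None,fx=3.5,fy=3.5,interpolation=cv2.INTER_CUBIC))
E
```

```text
[ 285   53   91  100 2220] ((330.0462951660156, 102.94895935058594), (19.362051010131836, 122.16696166992188), 42.20729446411133)
blackA [0.5448 0.0991] -0.0262 0.0833
blackB [0.608  0.1437] 0.0273 0.1392
ang 0.8067923802843332 0.07739137390088245 [0.00055068 0.11124347]
wl [0.5136 0.1328] -0.0632 0.1105
wr [0.6376 0.109 ] 0.063 0.1108
rf [0.5859 0.1746] -0.0002 0.1653
rn [0.5652 0.0665] 0.0001 0.0553
coverfrontL [0.5116 0.2002] -0.0781 0.1763
liptop [ 0.5462 -0.0311] 0.0001 -0.0442
```

View pics/w4z.png

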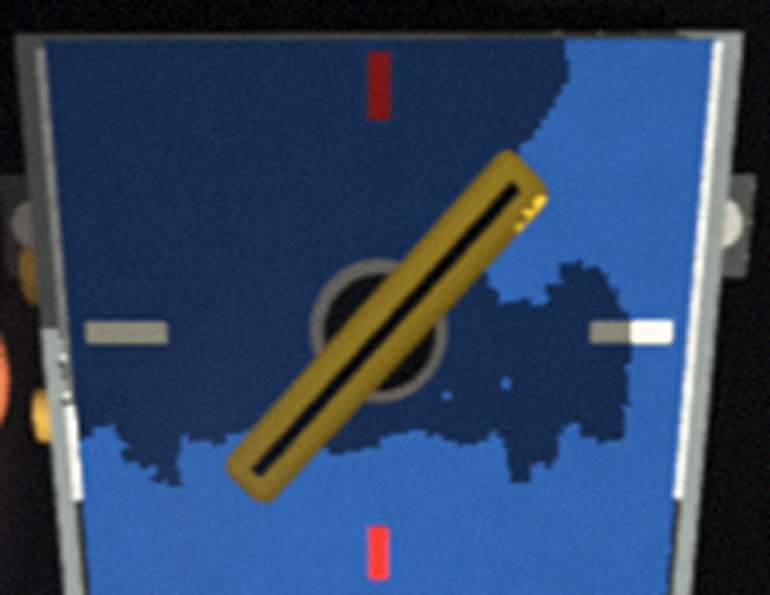

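Emit:
arm_command(
  deltas=[
    [1, 0.85, 0.02, 0, 0, 0, 0],
    [1, 0.85, 0.02, 0, 0, 0, 0],
    [1, 0.84, 0.01, 0, 0, 0, 0],
    [1, 0, 0, 0, 0, 0, 0.955],
    [1, 0, 0, 0, 0, 0, 0.955],
    [1, 0, 0, 0, 0, 0, 0.955],
    [1, 0, 0, 0, 0, 0, 0.955],
    [1, 0, 0, 0, 0, 0, 0.955],
    [1, 0, 0, 0, 0, 0, 0.955],
    [1, 0, 0, 0, 0, 0, 0.955],
    [1, 0, 0, 0, 0, 0, 0.955],
    [1, 0, 0, 0, 0, 0, 0],
  ],
)

```text
time: 10.92
tcp_pos: [0.5765, 0.1199, 0.262]
tcp_rot: [[0.818, 0.575, -0.0], [0.575, -0.818, -0.001], [-0.001, 0.0, -1.0]]
contact_force: [-0.2, 0.6, 0.0]
opening: 0.0852
```

Emit:
arm_command(
  deltas=[
    [1, 0, 0, 0, 0, 0, 0],
  ],
)

```text
time: 11.05
tcp_pos: [0.5764, 0.1205, 0.2622]
tcp_rot: [[0.817, 0.577, -0.0], [0.577, -0.817, -0.0], [-0.0, 0.0, -1.0]]
contact_force: [0.3, -0.5, -0.2]
opening: 0.0852
```

```bash
python3 - <<'E'
from h import *
s=r.get_state();R=s['tcp_rot'];print(s['q'].round(3),s['tcp_pos']);print('jaw ang',np.arctan2(R[1][1],R[0][1]));e=np.array([.5759,.1206,.139])-s['tcp_pos'];print('tool-frame move units',np.array(R).T@e/.03)
print(R[:,2])
E
```

```text
[ 0.154  0.352 -0.545  1.445  0.183  1.396 -1.352] [0.576412   0.12053955 0.26215685]
jaw ang -0.9558720698674985
tool-frame move units [-0.01167872 -0.01193311  4.10523019]
[-1.56666704e-04 -2.42321634e-04 -9.99999958e-01]
```

Emit:
arm_command(
  deltas=[
    [1, 0, 0, 0, 0, 0, -0.98],
    [1, 0, 0, 0, 0, 0, -0.98],
    [1, 0, 0, 0, 0, 0, -0.98],
    [1, 0, 0, 0, 0, 0, -0.98],
    [1, 0, 0, 0, 0, 0, -0.98],
    [1, 0, 0, 0, 0, 0, -0.98],
    [1, 0, 0, 0, 0, 0, -0.98],
    [1, 0, 0, 0, 0, 0, -0.98],
    [1, 0, 0, 0, 0, 0, -0.98],
    [1, 0, 0, 0, 0, 0, -0.98],
    [1, 0, 0, 0, 0, 0, -0.98],
    [1, 0, 0, 0, 0, 0, -0.98],
  ],
)

```text
time: 12.55
tcp_pos: [0.5764, 0.1209, 0.2623]
tcp_rot: [[-0.222, 0.975, -0.0], [0.975, 0.222, -0.0], [-0.0, -0.0, -1.0]]
contact_force: [-0.1, -0.6, -0.4]
opening: 0.0851
```

Emit:
arm_command(
  deltas=[
    [1, 0, 0, 0, 0, 0, -0.98],
    [1, 0, 0, 0, 0, 0, -0.98],
    [1, 0, 0, 0, 0, 0, -0.98],
    [1, 0, 0, 0, 0, 0, -0.98],
    [1, 0, 0, 0, 0, 0, -0.98],
    [1, 0, 0, 0, 0, 0, -0.98],
    [1, 0, 0, 0, 0, 0, -0.98],
    [1, 0, 0, 0, 0, 0, -0.98],
    [1, 0, 0, 0, 0, 0, -0.98],
    [1, 0, 0, 0, 0, 0, -0.98],
    [1, 0, 0, 0, 0, 0, -0.98],
    [1, 0, 0, 0, 0, 0, -0.98],
  ],
)

```text
time: 14.05
tcp_pos: [0.5764, 0.1208, 0.2623]
tcp_rot: [[-0.985, 0.171, -0.0], [0.171, 0.985, -0.0], [0.0, -0.0, -1.0]]
contact_force: [-0.1, 0.2, 0.3]
opening: 0.0851
```

Emit:
arm_command(
  deltas=[
    [1, 0, 0, 0, 0, 0, -0.98],
    [1, 0, 0, 0, 0, 0, -0.98],
    [1, 0, 0, 0, 0, 0, -0.98],
    [1, 0, 0, 0, 0, 0, -0.98],
    [1, 0, 0, 0, 0, 0, -0.98],
    [1, 0, 0, 0, 0, 0, -0.98],
    [1, 0, 0, 0, 0, 0, -0.98],
    [1, 0, 0, 0, 0, 0, -1],
    [1, 0, 0, 0, 0, 0, 0],
    [1, 0, 0, 0, 0, 0, 0],
  ],
)

```text
time: 15.3
tcp_pos: [0.5764, 0.1211, 0.2623]
tcp_rot: [[-0.821, -0.572, 0.0], [-0.572, 0.821, 0.0], [-0.0, 0.0, -1.0]]
contact_force: [0.2, 0.4, -0.5]
opening: 0.0853
```

```bash
cat > st.py <<'E'
from h import *
s=r.get_state();R=np.array(s['tcp_rot']);print(s['q'].round(3),s['tcp_pos'],s['time'],s['opening']);print('jaw ang',np.arctan2(R[1][1],R[0][1]),R[:,2].round(4));e=np.array([.5759,.1206,.139])-s['tcp_pos'];print('tool-frame move units',R.T@e/.03)
print(s['contact_force'],s['wrist_torque'])
E
python3 st.py
```

```text
[ 0.508  0.523 -1.116  1.429  0.468  1.476  1.582] [0.57638736 0.12108346 0.26230423] 15.3 0.08533223809004725
jaw ang 2.1791812017310974 [ 0.e+00  1.e-04 -1.e+00]
tool-frame move units [ 0.02278284 -0.00427598  4.1101395 ]
[ 0.15460476  0.39017216 -0.54269706] [0.06609005 0.0113073  0.03952338]
```

Emit:
arm_command(
  deltas=[
    [1, 0.02, 0, 0.82, 0, 0, -0.07],
    [1, 0, 0, 0.82, 0, 0, 0],
    [1, 0, 0, 0.82, 0, 0, 0],
    [1, 0, 0, 0.82, 0, 0, 0],
    [1, 0, 0, 0.82, 0, 0, 0],
    [1, 0, 0, 0, 0, 0, 0],
    [-1, 0, 0, 0, 0, 0, 0],
    [-1, 0, 0, 0, 0, 0, 0],
    [-1, 0, 0, 0, 0, 0, 0],
    [-1, 0, 0, 0, 0, 0, 0],
    [-1, 0, 0, 0, 0, 0, 0],
    [-1, 0, 0, 0, 0, 0, 0],
  ],
  newtons=30,
)

```text
time: 16.8
tcp_pos: [0.5764, 0.1205, 0.1398]
tcp_rot: [[-0.816, -0.578, 0.001], [-0.578, 0.816, -0.0], [-0.001, -0.001, -1.0]]
contact_force: [1.7, -1.6, 3.1]
opening: 0.0131
```

Emit:
arm_command(
  deltas=[
    [-1, 0, 0, 0, 0, 0, 0],
    [-1, 0, 0, 0, 0, 0, 0],
  ],
)

```text
time: 17.05
tcp_pos: [0.5763, 0.1206, 0.1396]
tcp_rot: [[-0.816, -0.578, 0.001], [-0.578, 0.816, -0.0], [-0.001, -0.001, -1.0]]
contact_force: [2.0, -3.5, 3.1]
opening: 0.0129
```

```bash
python3 st.py; python3 - <<'E'
from h import *
p,_=r.capture('scene');cv2.imwrite('pics/s5.png',cv2.resize(p[145:300,260:430,::-1],None,fx=3.8,fy=3.8,interpolation=cv2.INTER_CUBIC))
E
```

```text
[ 0.486  0.619 -1.053  1.597  0.559  1.257  1.522] [0.57627585 0.120631   0.13956757] 17.05 0.012924037264541902
jaw ang 2.187572608135731 [ 8.e-04 -2.e-04 -1.e+00]
tool-frame move units [0.0108282  0.00641581 0.01890888]
[ 2.03662523 -3.46786503  3.09701027] [-0.73793449 -0.58112994  0.07620842]
```

View pics/s5.png

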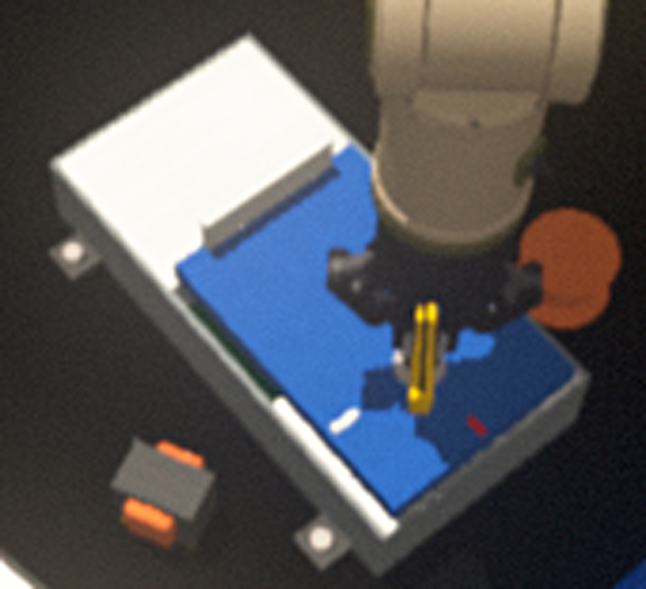

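Emit:
arm_command(
  deltas=[
    [-1, 0, 0, 0, 0, 0, 0.9],
    [-1, 0, 0, 0, 0, 0, 0.9],
    [-1, 0, 0, 0, 0, 0, 0.9],
    [-1, 0, 0, 0, 0, 0, 0.9],
    [-1, 0, 0, 0, 0, 0, 0.9],
    [-1, 0, 0, 0, 0, 0, 0.9],
    [-1, 0, 0, 0, 0, 0, 0.9],
    [-1, 0, 0, 0, 0, 0, 0.9],
    [-1, 0, 0, 0, 0, 0, 0.9],
    [-1, 0, 0, 0, 0, 0, 0],
    [-1, 0, 0, 0, 0, 0, 0],
  ],
)

```text
time: 18.48
tcp_pos: [0.5762, 0.1212, 0.1394]
tcp_rot: [[-0.982, 0.19, 0.001], [0.19, 0.982, 0.001], [-0.001, 0.001, -1.0]]
contact_force: [5.5, -1.0, 1.7]
opening: 0.0132
```

```bash
python3 st.py; python3 - <<'E'
from h import *
i=r.camera_info('wrist');p,_=r.capture('wrist');cv2.imwrite('pics/w6.png',p[:,:,::-1])
E
```

```text
[ 0.39   0.543 -0.888  1.601  0.443  1.21   0.794] [0.57616926 0.12116726 0.13942512] 18.475 0.013203390782624615
jaw ang 1.3799807748543604 [ 8.e-04  6.e-04 -1.e+00]
tool-frame move units [ 0.0052354 -0.0202774  0.0141531]
[ 5.4864177  -0.99769937  1.68714947] [-0.18273693 -1.14910276 -0.09382506]
```

View pics/w6.png

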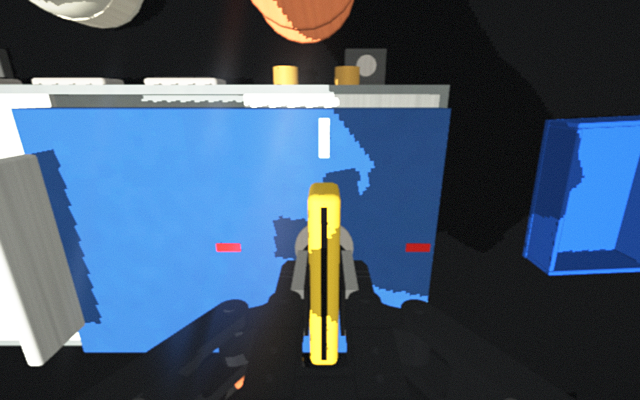

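Emit:
arm_command(
  deltas=[
    [-1, 0, 0, 0.1, 0, 0, 0],
    [-1, 0, 0, 0.1, 0, 0, 0],
    [-1, 0, 0, 0.1, 0, 0, 0],
    [-1, 0, 0, 0.1, 0, 0, 0],
    [-1, 0, 0, 0.1, 0, 0, 0],
    [-1, 0, 0, 0.1, 0, 0, 0],
    [-1, 0, 0, 0, 0, 0, 0],
  ],
  newtons=45,
)

```text
time: 19.4
tcp_pos: [0.5762, 0.1212, 0.1219]
tcp_rot: [[-0.982, 0.191, 0.001], [0.191, 0.982, 0.0], [-0.001, 0.0, -1.0]]
contact_force: [3.4, -0.7, 8.1]
opening: 0.0131
```

```bash
python3 st.py
```

```text
[ 0.383  0.561 -0.877  1.62   0.459  1.179  0.781] [0.57623522 0.12116404 0.12187646] 19.4 0.013054459922532697
jaw ang 1.3782287535487507 [ 1.1e-03  2.0e-04 -1.0e+00]
tool-frame move units [ 0.00680246 -0.02033745 -0.57080081]
[ 3.39691242 -0.74419909  8.05823079] [-0.19116916 -0.88744121 -0.06015366]
```

Emit:
arm_command(
  deltas=[
    [-1, 0, 0, 0.07, 0, 0, 0],
    [-1, 0, 0, 0.05, 0, 0, 0],
    [-1, 0, 0, 0, 0, 0, 0],
  ],
)

```text
time: 19.77
tcp_pos: [0.5767, 0.1214, 0.1215]
tcp_rot: [[-0.982, 0.191, 0.003], [0.191, 0.982, -0.001], [-0.003, -0.0, -1.0]]
contact_force: [-6.0, -5.3, 34.0]
opening: 0.0133
```

```bash
python3 st.py; python3 - <<'E'
from h import *
p,_=r.capture('wrist');cv2.imwrite('pics/w7.png',p[:,:,::-1])
E
```

```text
[ 0.382  0.561 -0.877  1.62   0.461  1.177  0.778] [0.57670648 0.12142249 0.12148348] 19.775 0.01325314511478433
jaw ang 1.378196662378987 [ 3.3e-03 -9.0e-04 -1.0e+00]
tool-frame move units [ 0.01913125 -0.0321881  -0.58394585]
[-5.96519745 -5.2908002  34.00004142] [-1.26413332  1.51290609 -0.02609889]
```

View pics/w7.png

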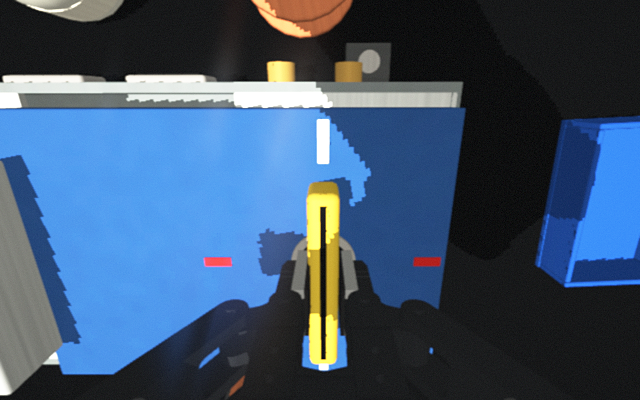

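Emit:
arm_command(
  deltas=[
    [-1, 0, 0, -0.1, 0, 0, 0],
    [-1, 0, 0, 0, 0, 0, 0.98],
    [-1, 0, 0, 0, 0, 0, 0.98],
    [-1, 0, 0, 0, 0, 0, 0.98],
    [-1, 0, 0, 0, 0, 0, 0.98],
    [-1, 0, 0, 0, 0, 0, 0.98],
    [-1, 0, 0, 0, 0, 0, 0.98],
    [-1, 0, 0, 0, 0, 0, 0.98],
    [-1, 0, 0, 0, 0, 0, 0.98],
    [-1, 0, 0, 0, 0, 0, 0],
  ],
)

```text
time: 21.08
tcp_pos: [0.5767, 0.1216, 0.1219]
tcp_rot: [[-0.559, 0.829, 0.002], [0.829, 0.559, 0.001], [-0.001, 0.002, -1.0]]
contact_force: [3.4, -0.5, 11.2]
opening: 0.013
```

Emit:
arm_command(
  deltas=[
    [-1, 0, 0, 0, 0, 0, 0.98],
    [-1, 0, 0, 0, 0, 0, 0.98],
    [-1, 0, 0, 0, 0, 0, 0.98],
    [-1, 0, 0, 0, 0, 0, 0.98],
    [-1, 0, 0, 0, 0, 0, 0.98],
    [-1, 0, 0, 0, 0, 0, 0.98],
    [-1, 0, 0, 0, 0, 0, 0.98],
    [-1, 0, 0, 0, 0, 0, 0.8],
    [-1, 0, 0, 0, 0, 0, 0],
  ],
)

```text
time: 22.2
tcp_pos: [0.5772, 0.1215, 0.1219]
tcp_rot: [[0.172, 0.985, 0.003], [0.985, -0.172, 0.001], [0.002, 0.003, -1.0]]
contact_force: [6.3, -0.3, 7.6]
opening: 0.0128
```

```bash
python3 st.py
```

```text
[ 0.17   0.467 -0.565  1.629  0.271  1.121 -0.638] [0.57718231 0.12147712 0.1218797 ] 22.2 0.012759315824137711
jaw ang -0.1730761329309464 [ 0.0035  0.001  -1.    ]
tool-frame move units [-0.03525926 -0.03520184 -0.57085144]
[ 6.30989711 -0.30169788  7.61159018] [-0.05634707 -1.62069712 -0.04727977]
```

Emit:
arm_command(
  deltas=[
    [-1, 0, 0, 0, 0, 0, 0.3],
    [-1, 0, 0, 0, 0, 0, 0.2],
    [-1, 0, 0, 0, 0, 0, 0],
  ],
)

```text
time: 22.58
tcp_pos: [0.5772, 0.1215, 0.1219]
tcp_rot: [[0.219, 0.976, 0.004], [0.976, -0.219, 0.001], [0.002, 0.003, -1.0]]
contact_force: [6.3, -0.8, 7.2]
opening: 0.0128
```

```bash
python3 st.py
```

```text
[ 0.163  0.465 -0.556  1.629  0.267  1.12  -0.682] [0.57715768 0.12149166 0.12186589] 22.575 0.012753652846681047
jaw ang -0.22129465376371954 [ 3.5e-03  8.0e-04 -1.0e+00]
tool-frame move units [-0.03731505 -0.03252379 -0.571304  ]
[ 6.29508904 -0.75833243  7.17212414] [-0.19564933 -1.59683866  0.44812467]
```

Emit:
arm_command(
  deltas=[
    [1, 0, 0, 0, 0, 0, 0],
    [1, 0, 0, 0, 0, 0, 0],
    [1, 0, 0, 0, 0, 0, 0],
    [1, 0, 0, 0, 0, 0, 0],
    [1, 0, 0, 0, 0, 0, 0],
    [1, 0, 0, -0.8, 0, 0, 0],
    [1, 0, 0, -1, 0, 0, 0],
    [1, 0, 0, -1, 0, 0, 0],
    [1, 0, 0, -1, 0, 0, 0],
    [1, 0, 0, -1, 0, 0, 0],
    [1, -0.5, 0, 0, 0, 0, 0],
    [1, -1, 0, 0, 0, 0, 0],
  ],
)

```text
time: 24.08
tcp_pos: [0.5655, 0.0774, 0.2643]
tcp_rot: [[0.218, 0.976, -0.0], [0.976, -0.218, 0.001], [0.0, -0.0, -1.0]]
contact_force: [-0.3, -0.1, -0.7]
opening: 0.0854
```

Emit:
arm_command(
  deltas=[
    [1, -1, 0, 0, 0, 0, 0],
    [1, -1, 0, 0, 0, 0, 0],
    [1, 0, 0, 0, 0, 0, 0],
    [1, 0, 0, 0, 0, 0, 0],
  ],
)

```text
time: 24.58
tcp_pos: [0.5524, 0.0187, 0.2642]
tcp_rot: [[0.22, 0.975, -0.001], [0.975, -0.22, 0.0], [0.0, -0.001, -1.0]]
contact_force: [0.4, -0.5, 0.1]
opening: 0.0854
```

```bash
python3 st.py; python3 - <<'E'
from h import *
i=r.camera_info('wrist');p,d=r.capture('wrist');cv2.imwrite('pics/w8.png',p[:,:,::-1]);np.savez('pics/w8.npz',depth=d,**i)
p,_=r.capture('scene');cv2.imwrite('pics/s8.png',p[:,:,::-1])
E
```

```text
[ 0.357  0.269 -0.548  1.539  0.141  1.374 -0.425] [0.55243568 0.01871186 0.26420889] 24.575 0.08542703165738438
jaw ang -0.22206293802044133 [-7.e-04  4.e-04 -1.e+00]
tool-frame move units [3.48417909 0.01831404 4.17441631]
[ 0.38439925 -0.53704588  0.12730947] [ 0.00208184 -0.00333268  0.03401668]
```

View pics/w8.png

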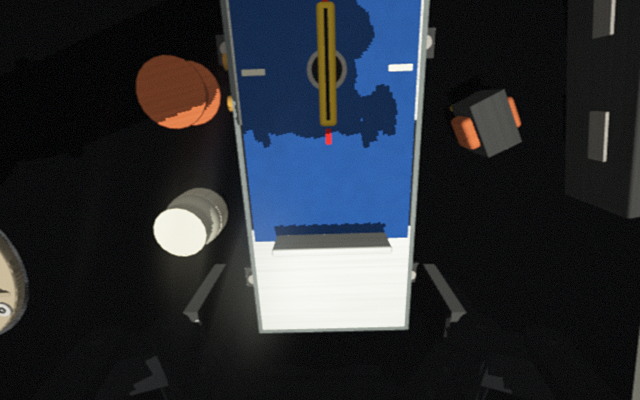

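View pics/s8.png

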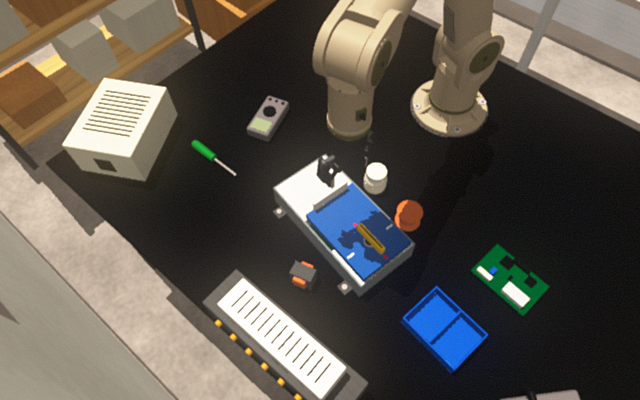

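Wrist view: the wing lies along the red marks (from 325,5 to 328,125). I'll measure its angle, height and the cover position.

```bash
python3 - <<'E'
from h import *
i=dict(np.load('pics/w8.npz'));D=i['depth'];K=i['intrinsics'];T=i['cam_to_world']
p=cv2.imread('pics/w8.png');h=cv2.cvtColor(p,cv2.COLOR_BGR2HSV)
m=cv2.inRange(h,(18,100,40),(38,255,255));m[:,:300]=0;m[:,350:]=0;m[140:]=0
c,s=np.cos(-.192),np.sin(-.192)
def P(u,v):
    q=T[:3,:3]@(np.linalg.inv(K)@[u,v,1]*D[int(v),int(u)])+T[:3,3];return q
def ch(g): d=np.array(g)-[.5546,.0123];return np.array([d@[c,s],d@[-s,c]])
# wing centreline by row: mean of yellow extent
L=[]
for v in range(15,118,3):
    u=np.where(m[v])[0]
    if len(u): L.append(ch(ray(i,((u.min()+u.max())/2,v),.116)))
L=np.array(L);f=np.polyfit(L[:,1],L[:,0],1);print('tilt from chassis y',np.arctan(f[0]),'x at .11',np.polyval(f,.11))
print('wing z',[P(u,v)[2].round(4) for u,v in [(321,40),(331,40),(322,80),(332,80),(322,110),(332,110)]])
print('cover z',P(300,180)[2],'lip z',P(330,238)[2])
for n,q,z in [('wl',(253,72),.09),('wr',(400,68),.09),('rn',(328.5,137),.09),('liprearL',(274,251),.124),('liprearR',(392,247),.124)]: print(n,ch(ray(i,q,z)))
E
```

```text
tilt from chassis y 0.0028540283529364815 x at .11 -0.0004062070956169707
wing z [np.float64(0.1159), np.float64(0.1165), np.float64(0.1167), np.float64(0.1151), np.float64(0.116), np.float64(0.1152)]
cover z 0.09013416781981132 lip z 0.1028487358219542
wl [-0.06338995  0.11099195]
wr [0.06269356 0.11036491]
rn [5.55073912e-05 5.40748005e-02]
liprearL [-0.05248804 -0.04279796]
liprearR [ 0.05477777 -0.04190728]
```

```bash
python3 - <<'E'
from bench import r
print(r.get_state()['time'],r.get_state()['contact_force']);print(r.finish_job())
E
```

```text
24.675 [ 0.22250188 -0.8295881  -0.43709903]
the job is handed in; nothing more can be done
None
```

The cover is shut and the fastener is locked; I handed the job in at 24.7 s of the 61 s allowed. All the final checks agreed.

- **Cover:** I pushed the lip with closed fingers, the fastener still out, until the force rose to about 34 N at the stop. After release, the white and red marks put the stud axis about 110 mm from the chassis centre, which is the shut position.
- **Lining up and pushing in:** I gripped the wing and turned it 0.81 rad clockwise into line with the white marks. It went down 18 mm to a hard stop at about 35 N. Afterwards the depth image put the wing's top at 115–117 mm above the bench, against 116 mm when fully home.
- **Locking:** I turned it a quarter turn clockwise until the turning moment rose to about 0.45 N m at the stop. After release, the wing was within 0.003 rad of the line through the red marks.
- **Rest of the bench:** The last pictures show the other things where they started, judged by eye. The gripper was open and clear of everything when I handed in.

One grasp direction was wrong at first. Lined up on the wing, I found the last joint would pass its range during the turn, so I turned the tool half round before gripping. It cost about 4 s and moved nothing.

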